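# Show two turned plates to the viewing stand

### The job

Check the two round wooden plates that lean in the sloping rack, one after the other in either order: lift a plate out, hold it upright and still between the two pointers of the viewing stand (its centre level with the points, its flat in their plane, either face forward) for a good second, then lower it gently, without dropping it, into a free end slot of the upright rack and let go before taking the other. Finish with both plates standing in the upright rack, one in each end slot; leave the square board, the saucer in the middle slot and everything else on the bench where they are.

Things in the scene. Friction and masses are not known exactly. Their poses are not given: they have to be found in the camera images.
- large_plate: larger turned plate, pale wood, diameter 140, thickness 14, 0.14 kg nominal. Body z is the plate's axis (square to its faces); the origin is not at the plate's centre, see large_plate_center.
- large_plate_center (a point): centre of the large plate, at mid thickness; same axes as the body (z = plate axis). At the start the plate leans 30 to 37 degrees: its upper rim leans to the leaning rack's -x side.
- small_plate: smaller turned plate, pale wood, diameter 114, thickness 14, 0.10 kg nominal. Body z is the plate's axis; see small_plate_center for its centre.
- small_plate_center (a point): centre of the small plate, at mid thickness; same axes as the body (z = plate axis). It leans like the large one.
- lean_rack: sloping wooden dowel rack fixed to the bench, 306 x 110, under 95 high, origin on the bench under its centre. Three slots one behind the other; a disc stands on two rails (along x, y = +-35, tops 33 high) and leans 30 to 37 degrees to -x on a 10 mm dowel 64 up the slope; a low dowel stops its foot. Slide it out upwards in its own plane.
- front_slot (a point): foot of the slot at x = -75 of the leaning rack, at rail-top height. The round plates stand in this slot and the middle one (which is where varies). A gripper reaching for the middle one may strike a plate here, which stands higher up the slope.
- middle_slot (a point): foot of the slot at x = 0 of the leaning rack, at rail-top height; axes as the rack.
- square_board: square pale board 120 x 120 x 14 in the slot at x = +75 of the leaning rack; leave it. z is square to its faces; origin at its foot.
- upright_rack: wooden dowel rack fixed to the bench, 246 x 110, origin on the bench under its centre. Three upright slots across its x axis at x = -63, 0, +63; discs stand in them with their axes along its x, on two rails along x (at y = +-35, 10 thick, tops 33 high). Each end slot is 26 wide between dowels whose tops are 93 above the bench; the middle one holds the saucer.
- slot_near (a point): the free slot at x = -63 of the upright rack: its middle at the height of the rail tops (33 above the bench); axes as the rack, x across the slot. A plate at rest has its centre 61 (large) or 46 (small) above this point.
- slot_far (a point): the free slot at x = +63 of the upright rack, likewise.
- saucer: checked saucer, diameter 100, thickness 14, upright in the middle slot of the upright rack; leave it. Origin at its centre.
- view_stand: viewing stand fixed to the bench, origin on the bench under the viewing point: two steel posts of diameter 14 and 190 high at y = +-118, each with a pointed pin at 180 height aimed at the other (points at y = +-94). A light bar, lower than 100, stands at x = +90 to +150.
- view (a point): viewing point, midway between the pin points, 180 above the bench: the plate's centre goes here; x is square to the plane of the posts, so the plate's axis goes along x; y runs from pin to pin, z up.
- tin: steel tin, diameter 72, height 85, in front of the viewing stand; origin under its centre. Leave it.
- sanding_block: wood and cork sanding block 100 x 60 x 28. Leave it.
- hammer: hammer 240 long lying on the left. Leave it.
- glue: white glue bottle, diameter 64, height 160, behind the viewing stand. Leave it.
- turned_bowl: dark wooden bowl, diameter 120, height 60, at the back. Leave it.
- wax_jar: amber jar, diameter 80, height 70, on the right. Leave it.
Not all that is in view belongs to the job. What is shaped like the large_plate but black is not meant. What is shaped like the small_plate but yellow is not meant.

How it is judged:
By the outcome, as a careful person would: the job done as asked, in the order asked, and still so for the second after the job is handed in, with the robot touching nothing.
It also fails if it takes over 72 s, if anything falls off the work surface, if the arm or the gripper's body presses on something with over 40 N, if the wrist force passes 120 N, or if a joint passes its speed limit or range.

### The arm

A 6-joint arm with a two-finger parallel gripper is mounted at the origin on the work surface. World frame = base frame: x ahead of the robot, y to its left, z up, the work surface at z = 0. Lengths are in mm, angles in rad, forces in N, time in s.
With the tool pointing down it reaches from about 350 to 775 mm from the base axis. Payload 7.3 kg.
Tool frame: the origin (TCP) lies at the very end of the fingers, on their centre line; the grasp point (between the pads) lies 19 mm behind it; x points along the fingers, z is the direction in which the jaws open and shut, and the axes are right-handed (so a half turn about x gives the same grasp; the last joint's range is limited). The gripper opens to 92 mm and grips with 3 to 60 N. Pads are 19 mm wide; open, the fingers measure 130 mm over their backs; the gripper's body (75 mm by 190 mm) begins 47 mm behind the grasp point.
Start: joints at [1.043, 0.342, 1.524, -0, 1.275, -0.146], TCP at [195.599, 487.226, 190.241] pointing down, gripper open.
Joint ranges: [-2.53, 2.53], [-0.77, 2.02], [0.04, 2.7], [-1, 4.14], [0.28, 2.66], [-3.11, 3.11]. Speed limits (rad/s): [2.57, 2.57, 3.14, 3.14, 3.14, 3.14].

### API

Orientations are given as [roll, pitch, yaw] about the fixed x, y, z axes, in that order (R = Rz(yaw) Ry(pitch) Rx(roll)).
In Python, from plant import * gives the robot as it stands.
- The arm moves only by the tool carry_out, never from a script. Its argument "rows" is a list of rows, each a list of 4 numbers: the shift along the world's x, y, z in mm, then the turn about the world's z in degrees. In form: [[x, y, z, twist], ...]. A call has 1 to 20 rows; each row is the pose to reach, as a shift and turn from the pose measured when the call began; what a row does not reach only later rows make up. A row lasts 1/12 s, in which the tool goes at most 41.7 mm and 7.16 degrees, less where a joint would pass 70% of its speed; a pose out of reach is approached as far as the arm can. A call with a gripper value outside its range is refused whole. "hand" is the finger opening in mm, from 0 to 91.8, set as the call begins (left out, the last holds). The fingers move at their own pace and stop on an object; the grip force is fixed at half the most. Time passes only in rows, so rows that repeat a pose let the fingers close. It gives the time, the measured TCP pose, the force and the opening at its end, in the units of the state.
- get_obs(): the state, without advancing time (a new reading comes with each control period).
- capture(name): name is "side" or "top"; returns the picture (384x512x3 uint8, red, green, blue); there is no depth.
- camera_info(name): a dict with "camera_matrix" (3x3 intrinsics, pixels), "pose" (4x4, takes a point from camera to world coordinates). Camera axes: x right, y down, z forward; pixel columns grow to the right and rows downward; lengths in mm; the calibration is good to about 2 mm. A picture is of the moment at which its call begins. camera_info takes no time and is no camera call.
- close_job(): hands the job in, once; it reports no verdict.
The state is a dict: "time": time; "joint_positions": joint angles; "dq": joint speeds; "tau": joint torques, N m; "tool_pos": TCP position; "tcp_rot": TCP orientation; "contact_force": force on the tool from outside, world axes, zero at the start; "moment": the same for the moment, N m; "grip_width": finger opening in mm.
Only numpy, scipy, OpenCV 4.12 (cv2) and the standard library are available. Lean on these libraries where they do the work, as an engineer would, in place of code of your own. Each camera call takes 0.05 s, during which the arm holds its last target. There are 200 camera calls.

## Working session

There is one attempt and no reset: what is moved stays moved. The work goes in short steps, Python scripts to look and compute and a tool call to move; the robot and the scene stay as the last step left them, time stands still between calls to the robot, and variables do not carry over. Pictures are saved under pics/ and viewed, about 8 in all and at most 12, crops included, and the job is handed in when it is done.

Besides the shell and the picture viewer there is one more tool, called after "Emit:" as name([rows], argument=value, ...), one row to a line, values as JSON. carry_out: Moves the arm, as the interface text tells. Its arguments: {"type":"object","properties":{"rows":{"type":"array"},"hand":{"type":"number"}},"required":["rows"]}

```bash
mkdir -p pics; ls; python3 - <<'E'
from plant import *
import cv2,numpy as np
np.set_printoptions(precision=4,suppress=True)
for n in("side","top"):
    im=capture(n);cv2.imwrite(f"pics/{n}0.png",cv2.resize(im[...,::-1],(800,600),interpolation=cv2.INTER_CUBIC))
    c=camera_info(n);print(n,c["camera_matrix"],c["pose"])
print(get_obs())
E
```

```text
pics
side [[392.7207   0.     258.6996]
 [  0.     392.7207 196.197 ]
 [  0.       0.       1.    ]] [[  -0.9655   -0.1449    0.2161  233.4787]
 [  -0.26      0.5715   -0.7784 1077.307 ]
 [  -0.0107   -0.8077   -0.5894  976.3742]
 [   0.        0.        0.        1.    ]]
top [[499.4636   0.     239.9932]
 [  0.     499.4636 186.5483]
 [  0.       0.       1.    ]] [[  -0.0202   -0.9977    0.0642  424.6181]
 [  -0.9997    0.0191   -0.0172  -38.5292]
 [   0.0159   -0.0645   -0.9978 1762.1058]
 [   0.        0.        0.        1.    ]]
{'time': 0.1, 'joint_positions': array([ 1.043 ,  0.3427,  1.5249, -0.    ,  1.2754, -0.146 ]), 'dq': array([ 0.0009, -0.0021, -0.0035, -0.0003, -0.0005, -0.0007]), 'tau': array([  0.0021, -43.2003, -24.4695,   0.0721,   0.0526,  -0.0001]), 'tool_pos': array([195.3861, 486.8499, 189.6099]), 'tcp_rot': array([ 3.0055,  1.5694, -2.0887]), 'contact_force': array([-0.9743, -0.0844,  0.658 ]), 'moment': array([-0.0285, -0.026 ,  0.0036]), 'grip_width': 91.70016030111123}
```

View pics/top0.png

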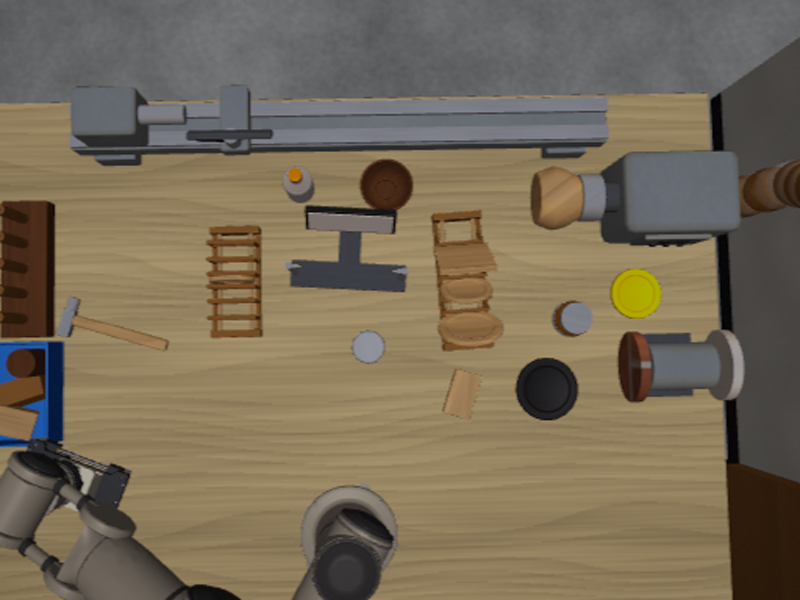

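View pics/side0.png

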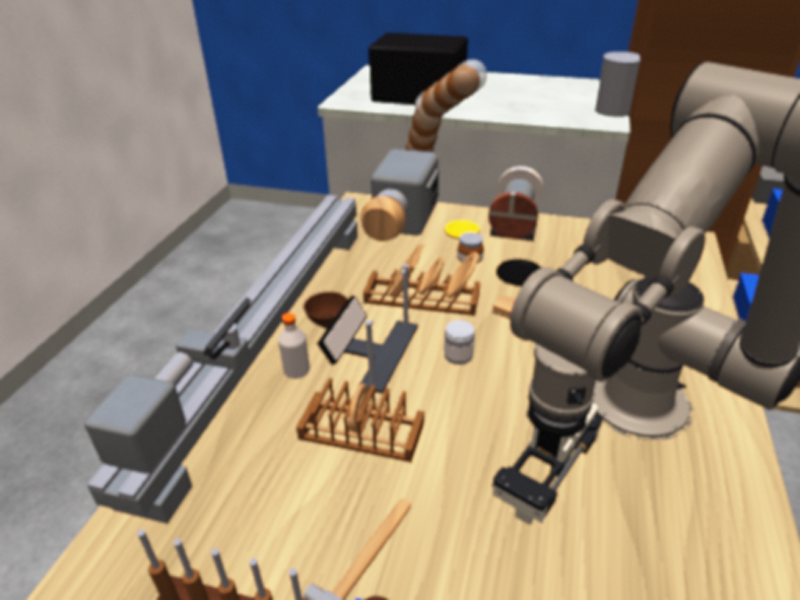

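Top view: the large plate is in the front slot at about (471,328) and the small one in the middle slot at (467,291). The board is at (465,260), the stand's pins are at (290,266) and (405,270), and the upright rack is at (235,282). I'll take zoomed crops with grid ticks next.

```bash
cat > h.py <<'E'
from plant import *
import cv2,numpy as np
np.set_printoptions(precision=2,suppress=True)
def crop(n,u0,v0,u1,v1,f,name,im=None,step=10):
    im=capture(n) if im is None else im
    c=cv2.resize(im[v0:v1,u0:u1,::-1],None,fx=f,fy=f,interpolation=cv2.INTER_CUBIC)
    for u in range(-(-u0//step)*step,u1,step):
        x=int((u+.5-u0)*f);cv2.line(c,(x,0),(x,6 if u%50 else 14),(0,0,255),1)
        if u%20==0:cv2.putText(c,str(u),(x+2,14),0,.35,(255,0,0),1)
    for v in range(-(-v0//step)*step,v1,step):
        y=int((v+.5-v0)*f);cv2.line(c,(0,y),(6,y),(0,0,255),1)
        if v%20==0:cv2.putText(c,str(v),(2,y+12),0,.35,(255,0,0),1)
    cv2.imwrite(f"pics/{name}.png",c);return im
def ray(n,u,v):
    c=camera_info(n);T=c["pose"];d=T[:3,:3]@np.linalg.solve(c["camera_matrix"],[u,v,1]);return T[:3,3],d
def atz(n,u,v,z):
    o,d=ray(n,u,v);return o+d*(z-o[2])/d[2]
def proj(n,P):
    c=camera_info(n);T=c["pose"];q=c["camera_matrix"]@(T[:3,:3].T@(np.asarray(P,float)-T[:3,3]));return q[:2]/q[2]
def tri(*obs):
    A=np.zeros((3,3));b=np.zeros(3)
    for n,u,v in obs:
        o,d=ray(n,u,v);d/=np.linalg.norm(d);M=np.eye(3)-np.outer(d,d);A+=M;b+=M@o
    return np.linalg.solve(A,b)
E
python3 - <<'E'
from h import *
crop("top",128,125,328,230,4,"t1")
crop("side",185,150,315,300,4,"s1")
E
```

```text
(no output)
```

View pics/t1.png

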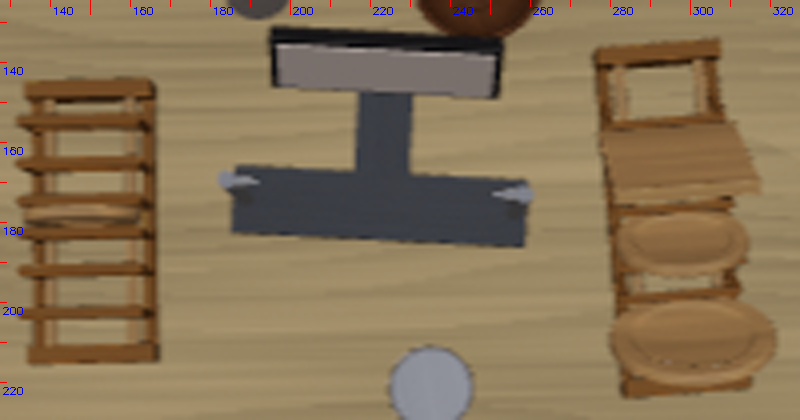

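View pics/s1.png

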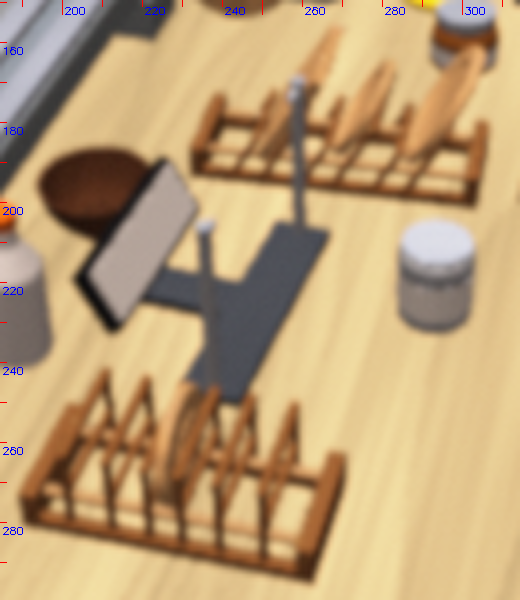

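```bash
python3 - <<'E'
from h import *
t=lambda x,y:("top",128+x/4-.5,125+y/4-.5)
s=lambda x,y:("side",185+x/4-.5,150+y/4-.5)
L=tri(t(693,340),s(446,103));S=tri(t(682,245),s(368,107))
print("L",L,"S",S,"yaw L->S",np.degrees(np.arctan2(*(S-L)[1::-1])))
a=atz(*t(260,181),180);b=atz(*t(492,195),180)
print("pins",a,b,np.linalg.norm(a-b),"mid",(a+b)/2,"yaw",np.degrees(np.arctan2(-(a-b)[0],(a-b)[1])))
print("posts",tri(t(225,178),s(205,225)),tri(t(527,193),s(297,82)))
# upright rack bars at z 90
B=[(atz(*t(18,y),89),atz(*t(155,y+2),89)) for y in(121,163,200,232,270,312)]
for p,q in B: print("bar",p,q,(p+q)/2)
# base frame corners
for c in((25,88),(155,86),(28,355),(158,354)):print("corner z33",atz(*t(*c),33))
print("lean ends",[atz(*t(*c),z)[:2] for c,z in(((595,50),20),((720,45),20),((622,388),20),((750,384),20))])
for y,x0,x1 in((126,612,725),(205,615,733),(292,615,738)):print("stop",atz(*t((x0+x1)/2,y),40))
print("Ltop-rim",tri(t(693,383),s(470,48)))
E
```

```text
L [ 449.13 -269.55   91.66] S [ 529.96 -264.53   77.05] yaw L->S 3.5531843622208212
pins [582.75  83.96 180.  ] [ 568.13 -100.1   180.  ] 184.64089689708734 mid [575.44  -8.07 180.  ] yaw -4.540142764166863
posts [582.72 110.16 190.81] [ 567.66 -127.88  185.79]
bar [646.23 293.22  89.  ] [642.45 178.45  89.  ] [644.34 235.84  89.  ]
bar [610.78 293.44  89.  ] [606.97 178.83  89.  ] [608.88 236.14  89.  ]
bar [579.63 293.64  89.  ] [575.8  179.17  89.  ] [577.71 236.4   89.  ]
bar [552.75 293.81  89.  ] [548.89 179.46  89.  ] [550.82 236.63  89.  ]
bar [520.91 294.01  89.  ] [517.02 179.8   89.  ] [518.96 236.9   89.  ]
bar [485.8  294.23  89.  ] [481.88 180.17  89.  ] [483.84 237.2   89.  ]
corner z33 [682.39 298.08  33.  ]
corner z33 [682.13 185.37  33.  ]
corner z33 [450.63 297.02  33.  ]
corner z33 [449.25 185.28  33.  ]
lean ends [array([ 709.08, -199.82]), array([ 711.59, -310.26]), array([ 411.78, -215.97]), array([ 412.99, -327.85])]
stop [ 638.12 -260.24   40.  ]
stop [ 569.17 -263.14   40.  ]
stop [ 493.71 -263.23   40.  ]
Ltop-rim [ 419.83 -256.91  168.95]
```

```bash
cat >> h.py <<'E'
from scipy.spatial.transform import Rotation as Ro
def tool():
    o=get_obs();R=Ro.from_euler("xyz",o["tcp_rot"]).as_matrix();z=R[:,2]
    print("t",o["time"],"pos",o["tool_pos"],"xax",R[:,0],"jaw heading",np.degrees(np.arctan2(z[1],z[0])),"F",o["contact_force"],"w",o["grip_width"],"q",o["joint_positions"])
    return o
E
python3 -c "
from h import *
tool()"
```

```text
t 0.2 pos [195.44 486.97 189.79] xax [-0. -0. -1.] jaw heading 68.12728633250498 F [-0.79  1.32 -0.38] w 91.71733749903831 q [ 1.04  0.34  1.52 -0.    1.28 -0.15]
```

Emit:
carry_out([
  [255,-287,140,-30],
  [255,-287,140,-30],
  [255,-287,140,-30],
  [255,-287,140,-30],
  [255,-287,140,-30],
  [255,-287,140,-30],
  [255,-287,140,-30],
  [255,-287,140,-30],
  [255,-287,140,-30],
  [255,-587,140,-65],
  [255,-587,140,-65],
  [255,-587,140,-65],
  [255,-587,140,-65],
  [255,-587,140,-65],
  [255,-587,140,-65],
  [255,-587,140,-65],
  [228,-757,80,-65],
  [228,-757,80,-65],
  [228,-757,80,-65],
  [228,-757,80,-65],
], hand=70)

```text
time: 1.87
tool_pos: [428.1, -228.1, 282.0]
tcp_rot: [2.93, 1.57, 2.984]
contact_force: [0.7, 0.4, 0.1]
grip_width: 69.9
```

Emit:
carry_out([
  [-5,-42,-40,0],
  [-5,-42,-90,0],
  [-5,-42,-90,0],
  [-5,-42,-90,0],
  [-5,-42,-90,0],
])

```text
time: 2.28
tool_pos: [422.6, -269.9, 191.6]
tcp_rot: [2.454, 1.568, 2.508]
contact_force: [-0.2, -0.1, 0.5]
grip_width: 70.4
```

```bash
python3 - <<'E'
from h import *
o=tool()
a=crop("top",255,160,355,235,6,"a");b=crop("side",240,120,330,220,6,"b")
p=o["tool_pos"]
for n in("top","side"):print(n,"tcp",proj(n,p),"tcp z120",proj(n,[p[0],p[1],120]))
A=cv2.imread("pics/a.png");B=cv2.imread("pics/b.png")
c=np.zeros((600,800,3),np.uint8);A=cv2.resize(A,(450,338));B=cv2.resize(B,(340,378));
c[:338,:450]=A;c[:378,455:795]=B;cv2.imwrite("pics/c1.png",c[:380])
E
```

```text
t 2.2833 pos [ 422.62 -269.92  191.58] xax [-0.  0. -1.] jaw heading 3.0703021261156223 F [-0.22 -0.08  0.52] w 70.35162522643601 q [-0.72  0.3   1.58 -0.    1.26 -0.77]
top tcp [305.59 217.99] tcp z120 [302.39 218.02]
side tcp [303.25 154.86] tcp z120 [302.26 170.19]
```

View pics/c1.png

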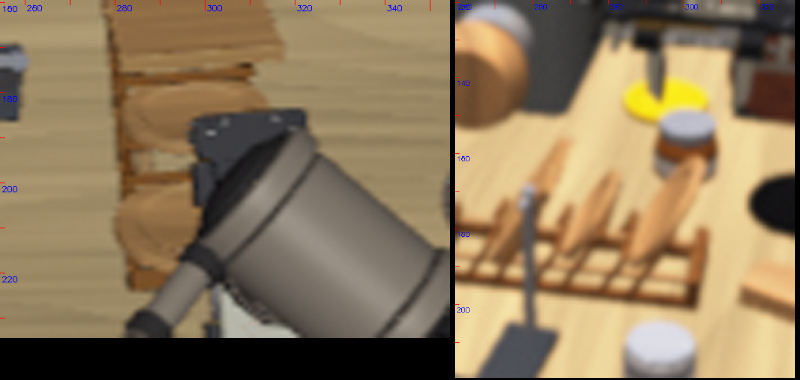

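The side view shows the fingers straddling the large plate's top rim at about (697,158) in the picture. I'll descend, then close.

Emit:
carry_out([
  [0,0,-35,0],
  [0,0,-55,0],
  [0,0,-70,0],
  [0,0,-76,0],
  [0,0,-76,0],
  [0,0,-76,0],
])

```text
time: 2.88
tool_pos: [425.1, -270.7, 119.5]
tcp_rot: [-0.823, 1.566, -0.767]
contact_force: [0.3, 0.8, 0.7]
grip_width: 69.9
```

Emit:
carry_out([
  [0,0,0,0],
  [0,0,0,0],
  [2,0,1,0],
  [6,0,4,0],
  [10,1,7,0],
  [14,1,10,0],
  [18,1,13,0],
  [20,1,15,0],
  [20,1,15,0],
  [20,1,15,0],
], hand=0)

```text
time: 3.72
tool_pos: [445.2, -269.6, 134.5]
tcp_rot: [-0.831, 1.566, -0.775]
contact_force: [-0.4, -0.4, -0.1]
grip_width: 7.9
```

```bash
python3 - <<'E'
from h import *
o=tool()
crop("side",230,110,330,210,6,"c2")
E
```

```text
t 3.7167 pos [ 445.24 -269.61  134.51] xax [ 0. -0. -1.] jaw heading 3.210233413963696 F [-0.44 -0.39 -0.06] w 7.901308964300513 q [-0.69  0.38  1.63 -0.    1.13 -0.75]
```

View pics/c2.png

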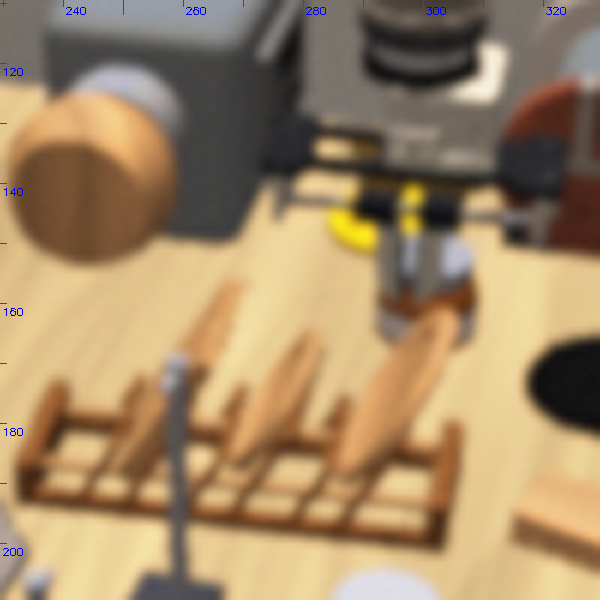

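```bash
python3 - <<'E'
from h import *
print("tcp",proj("side",[445.2,-269.6,134.5]))
def aty(u,v,y):
    o,d=ray("side",u,v);return o+d*(y-o[1])/d[1]
for y in(-250,-270,-290):print(y,"top",aty(305.5,161.2,y),"bot",aty(287.5,189.5,y))
# predicted plate outline with lean 33
for lean in(30,37):
  l=np.radians(lean);yw=np.radians(3.3)
  foot=np.array([486,-268,33.]);X=np.array([np.cos(yw),np.sin(yw),0]);Y=np.array([-X[1],X[0],0]);U=-np.sin(l)*X+[0,0,np.cos(l)]
  c=foot+61*U
  pts=np.array([proj("side",c+70*(np.cos(a)*Y+np.sin(a)*U)) for a in np.linspace(0,6.28,60)])
  tp=np.array([proj("top",c+70*(np.cos(a)*Y+np.sin(a)*U)) for a in np.linspace(0,6.28,60)])
  print(lean,c,"side ext",pts.min(0),pts.max(0),"top",tp.min(0),tp.max(0), "toprim",c+70*U)
E
```

```text
tcp [296.92 166.47]
-250 top [ 409.35 -250.    176.  ] bot [ 476.52 -250.     28.45]
-270 top [ 412.   -270.    163.94] bot [ 480.18 -270.     14.16]
-290 top [ 414.65 -290.    151.88] bot [ 483.85 -290.     -0.12]
30 [ 455.55 -269.76   85.83] side ext [284.73 161.56] [303.39 190.84] top [279.75 198.45] [321.72 218.75] toprim [ 420.61 -271.77  146.45]
37 [ 449.35 -270.11   81.72] side ext [284.59 163.47] [306.52 190.97] top [279.78 198.2 ] [321.66 222.81] toprim [ 407.29 -272.54  137.62]
```

Emit:
carry_out([
  [0,0,0,0],
  [0,0,0,0],
  [0,0,0,0],
])

```text
time: 4.02
tool_pos: [444.8, -269.5, 134.3]
tcp_rot: [-0.847, 1.566, -0.791]
contact_force: [-0.5, -0.6, -0.1]
grip_width: 0.7
```

```bash
python3 - <<'E'
from h import *
o=tool()
a=crop("side",270,130,330,205,8,"c3a");b=crop("top",262,170,342,230,5,"c3b")
A=cv2.imread("pics/c3a.png");B=cv2.imread("pics/c3b.png")
B=B[:,:310] if B.shape[1]>310 else B
c=np.zeros((600,800,3),np.uint8);c[:A.shape[0],:480]=A;c[:B.shape[0],485:485+B.shape[1]]=B
cv2.imwrite("pics/c3.png",c)
E
```

```text
t 4.0167 pos [ 444.85 -269.54  134.26] xax [ 0. -0. -1.] jaw heading 3.190503637601173 F [-0.47 -0.62 -0.09] w 0.6693697457965764 q [-0.69  0.38  1.63 -0.    1.13 -0.75]
```

View pics/c3.png

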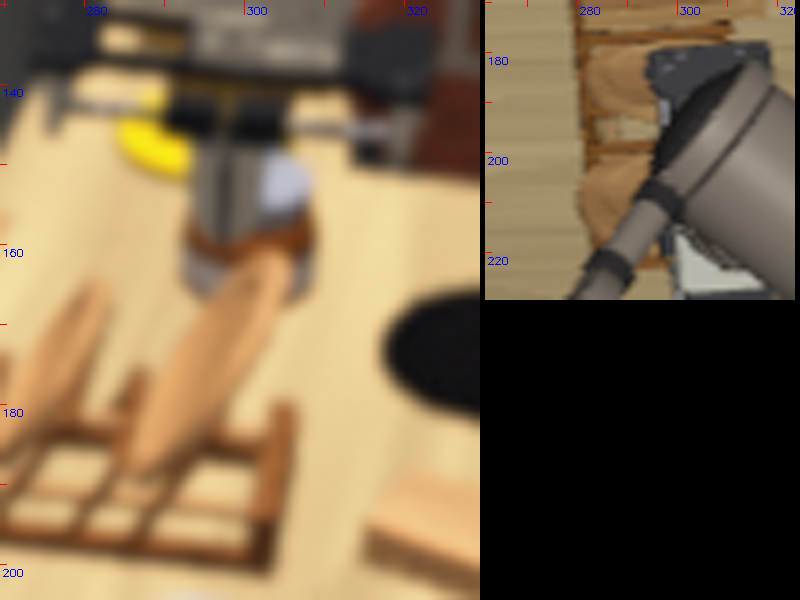

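```bash
python3 - <<'E'
from h import *
j=atz("top",366.7,203.5,70);print("jar",j,proj("side",j),"lid seen 301.5,153")
print("start tcp side*1.5625",proj("side",[195.6,487.2,190.2])*1.5625,"top",proj("top",[195.6,487.2,190.2])*1.5625)
p=[444.85,-269.54,134.26]
for dz in(0,19,66,100):print(dz,"side",proj("side",[p[0],p[1],p[2]+dz]),"top",proj("top",[p[0],p[1],p[2]+dz]))
import json
for n in("side","top"):
    c=camera_info(n);print(n,c["pose"][:3,3],c["camera_matrix"][0,0])
# yellow dish on bench, black dish, tin in both
im=capture("side");hs=cv2.cvtColor(im,cv2.COLOR_RGB2HSV)
m=cv2.inRange(hs,(24,180,120),(34,255,255));print("yellow side",cv2.boundingRect(m))
im=capture("top");hs=cv2.cvtColor(im,cv2.COLOR_RGB2HSV)
m=cv2.inRange(hs,(24,180,120),(34,255,255));x,y,w,h=cv2.boundingRect(m);print("yellow top",x,y,w,h);Y=atz("top",x+w/2,y+h/2,14);print(Y,proj("side",Y))
E
```

```text
jar [ 467.42 -497.54   70.  ] [300.63 152.44] lid seen 301.5,153
start tcp side*1.5625 [537.35 510.06] top [ 99.14 463.24]
0 side [297.   166.54] top [302.7  211.19]
19 side [297.23 162.52] top [303.53 211.1 ]
66 side [297.79 152.31] top [305.67 210.87]
100 side [298.2  144.69] top [307.31 210.69]
side [ 233.48 1077.31  976.37] 392.72069906721765
top [ 424.62  -38.53 1762.11] 499.46362720231775
yellow side (285, 145, 8, 7)
yellow top 391 172 32 32
[ 520.64 -657.4    14.  ] [295.22 145.49]
```

Emit:
carry_out([
  [0,0,30,0],
  [0,40,60,0],
  [0,80,80,0],
  [0,80,80,0],
  [0,80,80,0],
], hand=40)

```text
time: 4.63
tool_pos: [445.8, -187.9, 216.3]
tcp_rot: [-0.694, 1.563, -0.635]
contact_force: [0.5, -0.1, -0.5]
grip_width: 29.2
```

```bash
python3 - <<'E'
from h import *
o=tool();p=o["tool_pos"]
im=capture("side").copy()
def mk(img,u0,v0,f,pts):
    for q in pts:
        u,v=(proj("side",q)+.5-[u0,v0])*f;cv2.drawMarker(img,(int(u),int(v)),(0,255,0),0,10,1)
u,v=proj("side",p).astype(int)
u0,v0=u-30,v-45;A=cv2.resize(im[v0:v0+70,u0:u0+60,::-1],None,fx=8,fy=8,interpolation=cv2.INTER_CUBIC)
w=o["grip_width"]/2
mk(A,u0,v0,8,[p,p+[w,2,0],p-[w,2,0],p+[0,0,19],p+[0,0,66]])
S=cv2.imread("pics/side0.png");B=S[400:560,440:640].copy()
for q in([195.4,486.9,189.6],[195.4,486.9,208.6],[195.4,486.9,255.6]):
    a=proj("side",q)*1.5625-[440,400];cv2.drawMarker(B,(int(a[0]),int(a[1])),(0,255,0),0,10,1)
B=cv2.resize(B,(310,248));c=np.zeros((560,800,3),np.uint8);c[:,:480]=A;c[:248,485:795]=B;cv2.imwrite("pics/c4.png",c)
E
```

```text
t 4.6333 pos [ 445.76 -187.91  216.32] xax [ 0.01 -0.   -1.  ] jaw heading 3.3721648044321886 F [ 0.52 -0.13 -0.54] w 29.228719276022577 q [-0.56  0.24  1.59 -0.    1.3  -0.62]
```

View pics/c4.png

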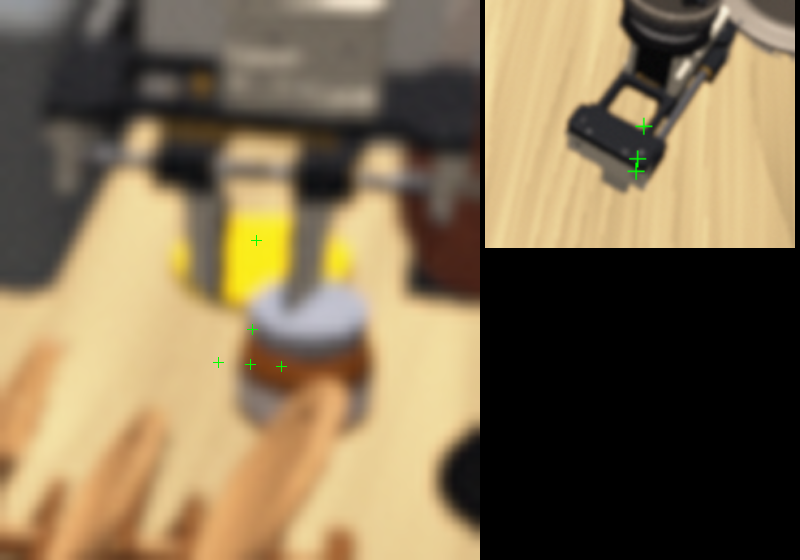

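The fingertips appear at about (205,295) and (293,303) in the crop, and the predicted TCP is 64 crop px lower. So the visible tips sit about 34 mm above the reported TCP. That explains the empty grasp. I'll check it by descending in stages and watching the force.

Emit:
carry_out([
  [-21,-40,0,0],
  [-21,-82,0,0],
  [-21,-82,-40,0],
  [-21,-82,-75,0],
  [-21,-82,-100,0],
  [-21,-82,-112,0],
  [-21,-82,-112,0],
  [-21,-82,-112,0],
], hand=64)

```text
time: 5.35
tool_pos: [423.5, -271.7, 101.7]
tcp_rot: [-0.931, 1.567, -0.874]
contact_force: [0.4, 0.5, -0.0]
grip_width: 63.7
```

Emit:
carry_out([
  [0,0,-5,0],
  [0,0,-10,0],
  [0,0,-15,0],
  [0,0,-15,0],
])

```text
time: 5.68
tool_pos: [423.2, -271.5, 86.1]
tcp_rot: [-0.99, 1.568, -0.932]
contact_force: [-1.1, 0.5, -0.1]
grip_width: 64.0
```

```bash
python3 - <<'E'
from h import *
o=tool()
p=o["tool_pos"]
im=crop("side",260,120,335,200,8,"c5")
im=cv2.imread("pics/c5.png")[:600]
for q in(p,p+[0,0,34]):
    u,v=(proj("side",q)+.5-[260,120])*8;cv2.drawMarker(im,(int(u),int(v)),(0,255,0),0,10,1)
cv2.imwrite("pics/c5.png",im)
E
```

```text
t 5.6833 pos [ 423.24 -271.53   86.13] xax [ 0. -0. -1.] jaw heading 3.27834705549647 F [-1.12  0.54 -0.06] w 64.01592027460396 q [-0.72  0.41  1.73 -0.    0.99 -0.78]
```

View pics/c5.png

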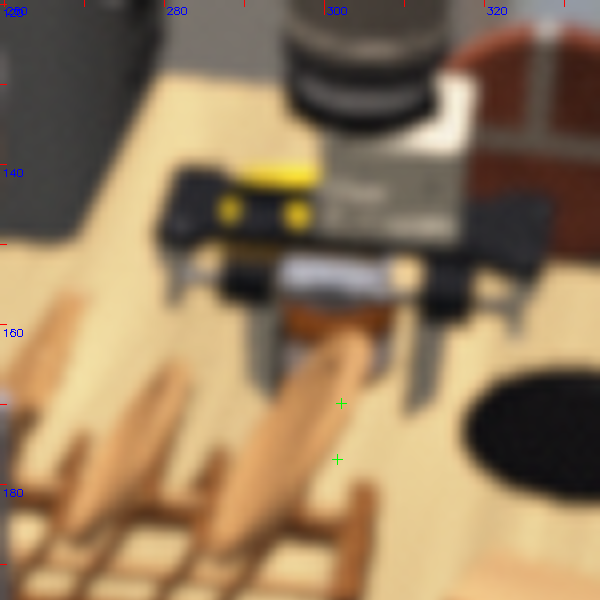

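Both fingers straddle the plate at (265,400) and (420,410), and the TCP+34 marker lies midway between them, so the offset is confirmed. I'll close now.

Emit:
carry_out([
  [0,0,0,0],
  [0,0,0,0],
  [0,0,0,0],
  [0,0,1,0],
  [3,0,3,0],
  [7,0,5,0],
  [11,0,8,0],
  [14,1,11,0],
  [16,1,14,0],
  [16,1,16,0],
  [16,1,16,0],
  [16,1,16,0],
], hand=0)

```text
time: 6.73
tool_pos: [440.0, -270.9, 103.2]
tcp_rot: [-0.872, 1.565, -0.815]
contact_force: [3.2, 0.1, 3.7]
grip_width: 19.5
```

Emit:
carry_out([
  [0,0,4,0],
  [0,0,10,0],
  [0,0,16,0],
  [0,0,22,0],
  [0,0,28,0],
  [0,0,28,0],
])

```text
time: 7.23
tool_pos: [440.4, -271.4, 132.8]
tcp_rot: [-0.854, 1.563, -0.796]
contact_force: [2.8, 0.8, 2.5]
grip_width: 16.0
```

Emit:
carry_out([
  [0,0,10,0],
  [0,0,25,0],
  [0,0,40,0],
  [0,0,60,0],
  [0,0,85,0],
  [0,0,110,0],
  [0,0,110,0],
  [0,0,110,0],
  [0,0,110,0],
])

```text
time: 7.98
tool_pos: [439.2, -270.9, 241.5]
tcp_rot: [-1.068, 1.566, -1.01]
contact_force: [-0.3, 0.5, -2.3]
grip_width: 13.9
```

```bash
python3 - <<'E'
from h import *
o=tool();p=o["tool_pos"]
u,v=proj("side",p).astype(int)
u0,v0=u-40,v-35
im=crop("side",u0,v0,u0+90,v0+70,8,"c6")
im=cv2.imread("pics/c6.png")
for q in(p+[0,0,34],p+[0,0,-16]):
    u,v=(proj("side",q)+.5-[u0,v0])*8;cv2.drawMarker(im,(int(u),int(v)),(0,255,0),0,10,1)
cv2.imwrite("pics/c6.png",im)
E
```

```text
t 7.9833 pos [ 439.22 -270.86  241.47] xax [ 0. -0. -1.] jaw heading 3.2815124093480925 F [-0.34  0.45 -2.3 ] w 13.892725234022567 q [-0.7   0.29  1.46 -0.    1.39 -0.76]
```

View pics/c6.png

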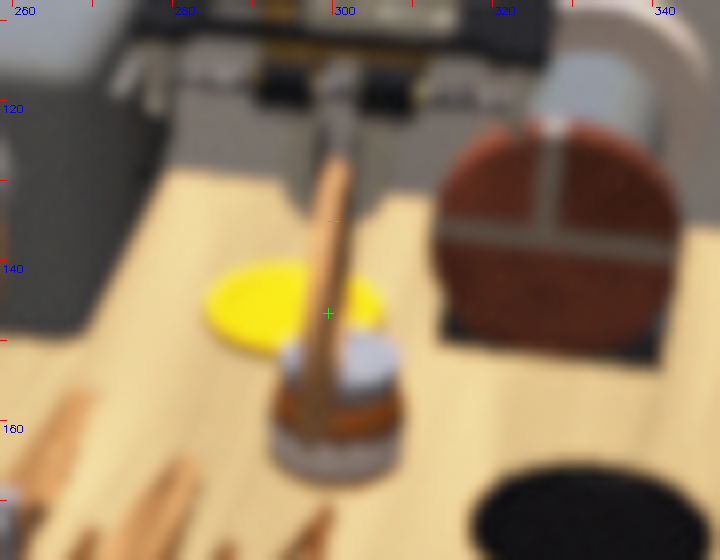

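The large plate hangs upright in the jaws, width 13.9, from (338,158) to (318,440), so its centre is about 8 mm below the reported TCP. Next I'll carry it to the viewing stand.

Emit:
carry_out([
  [0,0,20,0],
  [4,8,45,0],
  [14,27,60,-1],
  [27,52,60,-2],
  [41,79,60,-3],
  [55,106,60,-4],
  [69,133,60,-5],
  [83,160,60,-6],
  [97,187,60,-7],
  [111,214,60,-7],
  [123,237,60,-7],
  [131,253,60,-7],
  [135,260,60,-7],
  [136,262,60,-7],
  [136,262,60,-7],
  [136,262,60,-7],
])

```text
time: 9.37
tool_pos: [574.7, -9.8, 300.7]
tcp_rot: [-1.444, 1.567, -1.509]
contact_force: [-0.1, -1.2, -0.9]
grip_width: 13.3
```

Emit:
carry_out([
  [0,0,-8,0],
  [0,0,-24,0],
  [0,0,-44,0],
  [0,0,-64,0],
  [0,0,-84,0],
  [0,0,-100,0],
  [0,0,-110,0],
  [0,0,-113,0],
  [0,0,-113,0],
  [0,0,-113,0],
])

```text
time: 10.2
tool_pos: [575.1, -10.2, 188.5]
tcp_rot: [-1.148, 1.566, -1.215]
contact_force: [-0.6, -0.4, -0.7]
grip_width: 13.7
```

```bash
python3 - <<'E'
from h import *
o=tool();p=o["tool_pos"]
u,v=proj("side",[575.3,-8.5,180]).astype(int)
u0,v0=u-35,v-42
crop("side",u0,v0,u0+70,v0+75,8,"c7")
im=cv2.imread("pics/c7.png")
yw=np.radians(-3.9);Y=np.array([-np.sin(yw),np.cos(yw),0]);V=np.array([575.3,-8.5,180])
def mk(q,c):
    u,v=(proj("side",q)+.5-[u0,v0])*8;cv2.circle(im,(int(u),int(v)),2,c,-1)
mk(V+94*Y,(0,255,0));mk(V-94*Y,(0,255,0))
C=np.array([p[0],p[1]+1,p[2]-8.5])
for a in np.linspace(0,6.28,25):mk(C+70*(np.cos(a)*Y+np.sin(a)*np.array([0,0,1])),(255,0,255))
cv2.imwrite("pics/c7.png",im)
E
```

```text
t 10.2 pos [575.11 -10.23 188.46] xax [ 0. -0. -1.] jaw heading -3.797251146172723 F [-0.57 -0.41 -0.69] w 13.747559370413333 q [-0.15  0.43  1.39 -0.    1.32 -0.08]
```

View pics/c7.png

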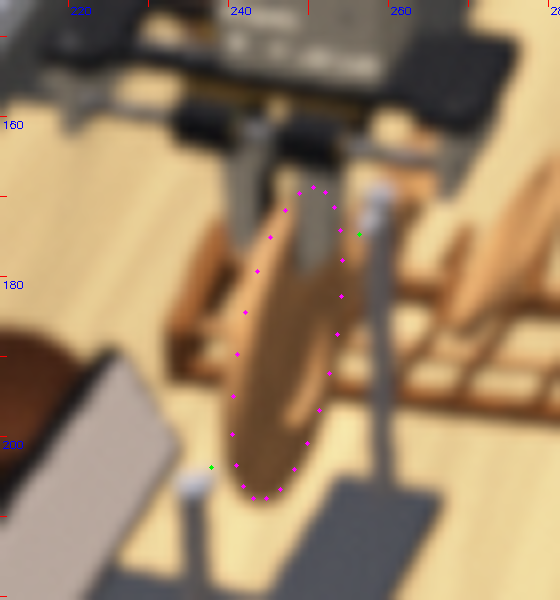

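The projected plate outline falls on the plate at the stand, with its bottom at (260,497) and top near (312,187). The predicted pin points match the pins at (360,233) and (211,467). I'll hold here, then lift.

Emit:
carry_out([
  [0,0,0,0],
  [0,0,0,0],
  [0,0,0,0],
  [0,0,0,0],
  [0,0,0,0],
  [0,0,0,0],
  [0,0,0,0],
  [0,0,0,0],
  [0,0,0,0],
  [0,0,0,0],
  [0,0,0,0],
  [0,0,0,0],
  [0,0,0,0],
  [0,0,0,0],
  [0,0,0,0],
  [0,0,0,0],
  [0,0,0,0],
  [0,0,0,0],
  [0,0,0,0],
  [0,0,0,0],
])

```text
time: 11.92
tool_pos: [575.3, -10.1, 188.8]
tcp_rot: [-1.002, 1.566, -1.068]
contact_force: [0.1, -0.0, -1.4]
grip_width: 13.6
```

Emit:
carry_out([
  [0,0,10,0],
  [0,0,30,0],
  [0,0,55,0],
  [0,0,80,0],
  [0,0,105,0],
  [0,0,120,0],
  [0,0,125,0],
  [0,0,125,0],
])

```text
time: 12.58
tool_pos: [575.8, -10.2, 315.6]
tcp_rot: [-0.628, 1.564, -0.694]
contact_force: [-0.8, 0.4, -1.9]
grip_width: 14.0
```

```bash
python3 - <<'E'
from h import *
from scipy.signal import find_peaks
im=capture("top").astype(float)
im=im[...,2]+im[...,1]+im[...,0]
for us in((133,136),(143,149),(150,156)):
    pr=im[135:225,us[0]:us[1]].mean(1);pr=cv2.resize(pr[:,None],(1,900),interpolation=cv2.INTER_CUBIC)[:,0]
    pk,_=find_peaks(-pr,prominence=40,distance=50)
    v=135+(pk+.5)/10-.5;u=(us[0]+us[1]-1)/2
    print(us,v,[round(float(atz("top",u,q,88)[0]),1) for q in v],round(float(atz("top",u,180,88)[1])))
tool()
E
```

```text
(133, 136) [148.85 155.95 166.85 175.75 183.75 192.65 203.65 214.65] [666.2, 642.2, 605.4, 575.4, 548.5, 518.7, 481.9, 445.2] 287
(143, 149) [149.55 155.95 166.65 174.55 183.85 192.75 203.65 214.65] [663.1, 641.5, 605.3, 578.7, 547.4, 517.6, 481.1, 444.4] 249
(150, 156) [149.15 155.85 166.55 174.55 183.85 192.75 202.35 214.65] [664.1, 641.4, 605.2, 578.3, 547.0, 517.1, 485.0, 443.9] 225
t 12.6333 pos [575.3  -10.12 313.91] xax [ 0. -0. -1.] jaw heading -3.7863915117826825 F [ 0.85 -0.84 -1.98] w 13.82249943518497 q [-0.15  0.38  1.13 -0.    1.63 -0.08]
```

Emit:
carry_out([
  [2,8,0,0],
  [6,26,0,0],
  [11,52,0,1],
  [16,80,0,1],
  [22,108,0,2],
  [27,136,0,2],
  [33,164,0,3],
  [38,192,0,3],
  [43,217,0,3],
  [47,236,0,3],
  [49,246,0,3],
  [49.5,250,0,3.3],
  [49.5,250,-10,3.3],
  [49.5,250,-30,3.3],
  [49.5,250,-55,3.3],
  [49.5,250,-80,3.3],
  [49.5,250,-100,3.3],
  [49.5,250,-110,3.3],
  [49.5,250,-115,3.3],
  [49.5,250,-115,3.3],
])

```text
time: 14.3
tool_pos: [624.6, 239.2, 198.2]
tcp_rot: [-1.261, 1.566, -1.27]
contact_force: [0.5, 0.5, -1.8]
grip_width: 13.4
```

```bash
python3 - <<'E'
from h import *
o=tool();p=o["tool_pos"]
u,v=proj("side",[625,240,110]).astype(int)
u0,v0=u-30,v-40
crop("side",u0,v0,u0+80,v0+75,8,"c8")
im=cv2.imread("pics/c8.png")
yw=np.radians(-.5);Y=np.array([-np.sin(yw),np.cos(yw),0])
def mk(q,c):
    u,v=(proj("side",q)+.5-[u0,v0])*8;cv2.circle(im,(int(u),int(v)),2,c,-1)
C=np.array([p[0],p[1]+1,p[2]-8.5])
for a in np.linspace(0,6.28,25):mk(C+70*(np.cos(a)*Y+np.sin(a)*np.array([0,0,1])),(255,0,255))
for x in(643,607,580,548,519,482.5):
    for y in np.linspace(-50,50,6):mk(np.array([x,241,88])+y*Y,(0,255,0))
cv2.imwrite("pics/c8.png",im)
E
```

```text
t 14.3 pos [624.56 239.2  198.17] xax [ 0. -0. -1.] jaw heading -0.5209907778170318 F [ 0.51  0.52 -1.78] w 13.437394146595038 q [ 0.25  0.61  1.06 -0.    1.47  0.26]
```

View pics/c8.png

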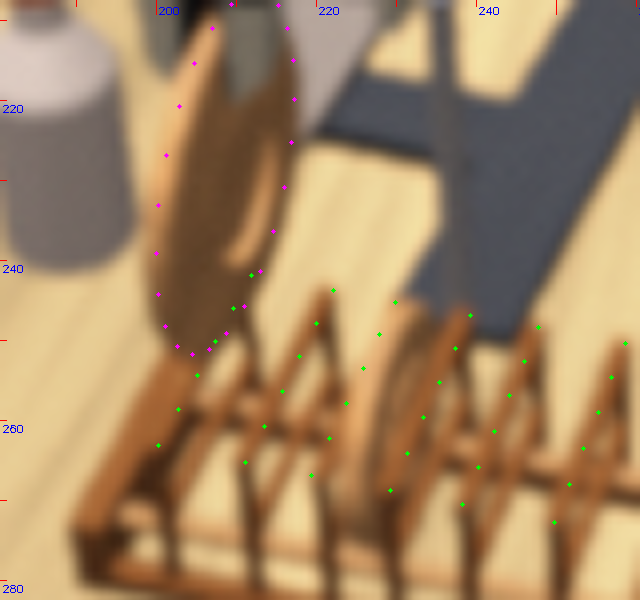

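The plate hangs over the far slot with its bottom at (190,355). The predicted bars match the real ones to about 1 px, bar tops at (325,290) and (543,325). The far slot is about 1 mm further in +x, so I'll descend with that correction.

Emit:
carry_out([
  [1,0,-8,0],
  [1,0,-20,0],
  [1,0,-32,0],
  [1,0,-44,0],
  [1,0,-54,0],
  [1,0,-64,0],
  [1,0,-72,0],
  [1,0,-80,0],
  [1,0,-85,0],
  [1,0,-88,0],
  [1,0,-88,0],
])

```text
time: 15.27
tool_pos: [625.9, 239.5, 110.8]
tcp_rot: [-1.004, 1.566, -1.013]
contact_force: [0.3, 1.0, -1.8]
grip_width: 13.8
```

Emit:
carry_out([
  [0,0,-1,0],
  [0,0,-2,0],
  [0,0,-3,0],
  [0,0,-4,0],
  [0,0,-5,0],
  [0,0,-5,0],
])

```text
time: 15.77
tool_pos: [626.3, 239.8, 107.2]
tcp_rot: [-0.662, 1.565, -0.671]
contact_force: [-0.6, 0.8, 5.2]
grip_width: 13.7
```

```bash
python3 - <<'E'
from h import *
o=tool();print(o["moment"])
im=capture("top")
# rack legs/saucer y from top mask not needed; save
cv2.imwrite("pics/top_l.png",im[...,::-1])
o=get_obs();print(o["contact_force"],o["moment"])
E
```

```text
t 15.7667 pos [626.34 239.78 107.19] xax [ 0. -0. -1.] jaw heading -0.5057001366908511 F [-0.65  0.81  5.17] w 13.745832404084661 q [ 0.25  0.67  1.2  -0.    1.27  0.26]
[-0.16  0.38 -0.07]
[-0.79  1.11  5.31] [-0.11  0.35 -0.01]
```

The moment says only the -y rail touches, so the plate sits about 5 mm short in y. That fits the saucer and rail reading of y ≈ 245. I'll shift +y and lower again.

Emit:
carry_out([
  [0,0,2,0],
  [0,2,2,0],
  [0,4,2,0],
  [0,5.5,2,0],
  [0,5.5,1,0],
  [0,5.5,0,0],
  [0,5.5,-1,0],
  [0,5.5,-2,0],
  [0,5.5,-2,0],
])

```text
time: 16.57
tool_pos: [627.2, 245.1, 108.2]
tcp_rot: [-0.393, 1.562, -0.402]
contact_force: [-2.6, -2.8, 14.5]
grip_width: 14.1
```

```bash
python3 - <<'E'
from h import *
o=tool();print(o["moment"])
E
```

```text
t 16.5667 pos [627.22 245.06 108.21] xax [ 0.01 -0.   -1.  ] jaw heading -0.5026349666708475 F [-2.65 -2.85 14.53] w 14.10838667325308 q [ 0.26  0.68  1.19 -0.01  1.27  0.27]
[-0.43  1.03  0.15]
```

Emit:
carry_out([
  [0,-1.5,1,0],
  [0,-3,2,0],
  [0,-3.5,3,0],
  [0,-3.5,3,0],
])

```text
time: 16.9
tool_pos: [627.1, 241.3, 110.8]
tcp_rot: [-0.445, 1.563, -0.454]
contact_force: [0.2, 0.1, -2.0]
grip_width: 13.7
```

```bash
python3 - <<'E'
from h import *
o=tool();print(o["moment"]);p=o["tool_pos"]
im=capture("top");bg=cv2.resize(cv2.imread("pics/top0.png"),(512,384),interpolation=cv2.INTER_AREA)[...,::-1]
for z,y in((97,245),(97,245+70),(97,245-70)):print("exp plate",proj("top",[p[0],y,z]))
for y in(245,295,195):print("exp saucer",proj("top",[563,y,68.7]))
d=np.abs(im.astype(int)-bg).sum(2)
print("diff")
for v in range(146,170):print(v," ".join("%3d"%x for x in d[v,122:176]))
print("saucer rows R-B and R")
for v in(178,179,180):
    print(v,"R"," ".join("%3d"%x for x in bg[v,126:172,0]))
E
```

```text
t 16.9 pos [627.1  241.35 110.77] xax [ 0.01 -0.   -1.  ] jaw heading -0.5175476511519179 F [ 0.22  0.12 -1.97] w 13.715257264742952 q [ 0.26  0.67  1.19 -0.01  1.27  0.27]
[-0.05  0.05  0.03]
exp plate [146.03 159.87]
exp plate [125.02 160.25]
exp plate [167.02 159.49]
exp saucer [147.62 179.65]
exp saucer [132.83 179.93]
exp saucer [162.4  179.37]
diff
146  44  46  48  48  50  51  53  53  53  55  55  48  68  89  86  69  67  85  90  89  90  90  80  87 142 149 161 169 148 133  36  11  12  16  14  12  10  13  11  15  14  12  18   7   4  19  20  18  18  19  17  16  20  17
147  54  56  58  58  58  61  61  61  62  64  63  55  67  87  90  71  82  75  90  87  86  85  81  74 122 158 167 175 128 115  46   8  10   8   8   8   7  10  13  11   7   7  10   8  11  16  14   9  13  13  11  11  14  14
148  56  60  60  60  61  61  62  66  69  74  75  57  63  86  88  82  66  69  84  85  83  81  81  69  84 139 163 142 108  98  27  27  28  26  27  26  26  15   4  16  30  28  35  28   2  20  19  16  18  16  15  15  16  14
149  54  56  57  59  57  59  59  59  65  69  78  55  46 123 138 129  79  55  67 115
[... 4428 characters left out ...]
 263 275 289 287 197  49  13  11  14  14  10  17   6  12  20   5  21   3  18  20  14  17  16  17  16  13  12
saucer rows R-B and R
178 R 151 151 151 151 150 150 149 140 133 142 150 152 151 149 149 147 145 144 143 143 142 141 140 139 138 138 140 146 149 150 148 144 139 131 123 112  98 109 116 106  99 123 144 146 145 145
179 R 155 155 155 154 154 153 152 140 125 124 124 121 116 112 111 110 108 106 106 103 101 100  99  98  96  96  97 101 103 103 102  99  98  95  95  92  90 112 122 110 100 125 147 150 149 149
180 R 156 156 155 155 155 156 154 135 104  85  80  77  77  80  89  95  97 107 116 114 109 109 109 108 106 104 103 103 102  97  88  79  75  76  77  79  97 120 123 109 102 128 150 152 152 152
```

Emit:
carry_out([
  [-1,0.7,0,0],
  [-1,0.7,-1.5,0],
  [-1,0.7,-3,0],
  [-1,0.7,-4,0],
  [-1,0.7,-5,0],
  [-1,0.7,-5,0],
])

```text
time: 17.45
tool_pos: [626.3, 242.1, 106.9]
tcp_rot: [-0.375, 1.562, -0.384]
contact_force: [-1.9, -2.3, 5.8]
grip_width: 13.4
```

```bash
python3 - <<'E'
from h import *
o=tool();print(o["moment"])
E
```

```text
t 17.45 pos [626.31 242.08 106.95] xax [ 0.01 -0.   -1.  ] jaw heading -0.509145147052011 F [-1.91 -2.3   5.8 ] w 13.404440407109352 q [ 0.26  0.67  1.2  -0.01  1.26  0.27]
[-0.22  0.6   0.07]
```

Emit:
carry_out([
  [0,0,0,0],
  [0,0,0,0],
  [0,0,0,0],
  [0,0,0,0],
  [0,0,8,0],
  [0,0,25,0],
  [0,0,55,0],
  [0,0,90,0],
  [0,0,130,0],
  [0,0,170,0],
  [0,0,200,0],
  [0,0,200,0],
], hand=34)

```text
time: 18.45
tool_pos: [628.2, 242.7, 316.0]
tcp_rot: [0.018, 1.549, 0.009]
contact_force: [0.2, 0.4, 1.1]
grip_width: 34.2
```

Emit:
carry_out([
  [-2,-10,-10,0],
  [-7,-34,-30,0],
  [-16,-70,-50,1],
  [-25,-110,-50,1],
  [-34,-150,-50,2],
  [-43,-190,-50,2],
  [-52,-230,-50,3],
  [-61,-270,-50,3],
  [-70,-310,-50,3.8],
  [-79,-350,-50,3.8],
  [-88,-390,-50,3.8],
  [-97,-430,-50,3.8],
  [-105,-465,-50,3.8],
  [-111,-490,-70,3.8],
  [-114,-502,-90,3.8],
  [-115,-507,-110,3.8],
  [-115,-507,-120,3.8],
  [-115,-507,-120,3.8],
  [-115,-507,-120,3.8],
], hand=52)

```text
time: 20.03
tool_pos: [513.4, -263.7, 196.2]
tcp_rot: [0.042, 1.549, 0.1]
contact_force: [0.4, 0.1, 0.5]
grip_width: 51.9
```

```bash
python3 - <<'E'
from h import *
o=tool();p=o["tool_pos"]
im=capture("top");bg=cv2.resize(cv2.imread("pics/top0.png"),(512,384),interpolation=cv2.INTER_AREA)[...,::-1]
d=np.abs(im.astype(int)-bg).sum(2)
def mom(a,u0,u1,v0,v1,th=60):
    m=(a[v0:v1,u0:u1]>th).astype(np.uint8);n,l,s,c=cv2.connectedComponentsWithStats(m);k=1+np.argmax(s[1:,4]) if n>1 else None
    return None if k is None else (s[k]+[u0,v0,0,0,0],c[k]+[u0,v0])
print("large in top diff",mom(d,115,180,140,185));print("exp",proj("top",[626,245,94]),proj("top",[626,315,94]),proj("top",[626,175,94]))
s=capture("side");sb=cv2.resize(cv2.imread("pics/side0.png"),(512,384),interpolation=cv2.INTER_AREA)[...,::-1]
e=np.abs(s.astype(int)-sb).sum(2);print("side diff rack",mom(e,180,275,200,285))
Y=np.array([0.009,1,0]);c=np.array([[626,245,94]+70*(np.cos(a)*Y+np.sin(a)*np.array([0,0,1])) for a in np.linspace(0,6.28,60)])
q=np.array([proj("side",k) for k in c]);print("exp side",q.min(0),q.max(0))
# small plate side-view pixel prediction vs wood: predicted outline for lean 30..37
for lean in(30,33,37):
  l=np.radians(lean);yw=np.radians(3.3);X=np.array([np.cos(yw),np.sin(yw),0]);Yr=np.array([-X[1],X[0],0]);U=-np.sin(l)*X+[0,0,np.cos(l)]
  for nm,f,r,h in(("S",[561,-263.5,33.],57,46),):
    C=np.array(f)+h*U;P=[C+r*(np.cos(a)*Yr+np.sin(a)*U) for a in np.linspace(0,6.28,60)]
    a=np.array([proj("side",k) for k in P]);b=np.array([proj("top",k) for k in P]);print(lean,C,"side",a.min(0),a.max(0),"top",b.min(0),b.max(0),"rim",C+r*U)
E
```

```text
t 20.0333 pos [ 513.38 -263.75  196.21] xax [ 0.02  0.   -1.  ] jaw heading 3.3207946079916995 F [0.42 0.14 0.53] w 51.86916406412161 q [-0.62  0.42  1.38  0.01  1.32 -0.68]
large in top diff (array([126, 155,  40,   9, 223]), array([146.43, 159.3 ]))
exp [146.19 160.3 ] [125.21 160.68] [167.14 159.92]
side diff rack (array([203, 230,  18,  45, 442]), array([211.42, 251.16]))
exp side [202.08 230.99] [218.48 274.65]
30 [ 538.04 -264.82   72.84] side [266.96 165.02] [281.46 188.54] top [281.15 176.82] [314.94 191.71] rim [ 509.59 -266.46  122.2 ]
33 [ 535.99 -264.94   71.58] side [266.88 165.62] [282.53 188.56] top [281.16 176.68] [314.93 193.13] rim [ 505.   -266.73  119.38]
37 [ 533.36 -265.09   69.74] side [266.77 166.49] [283.89 188.59] top [281.17 176.5 ] [314.91 194.95] rim [ 499.12 -267.07  115.26]
```

The large plate stands in the far slot as predicted in both views, and the small plate's outline fits the 33° model. I'll descend on the small plate.

Emit:
carry_out([
  [0,0,-25,0],
  [0,0,-50,0],
  [0,0,-75,0],
  [0,0,-95,0],
  [0,0,-104,0],
  [0,0,-104,0],
  [0,0,-104,0],
])

```text
time: 20.72
tool_pos: [515.0, -264.1, 94.6]
tcp_rot: [-0.077, 1.546, -0.017]
contact_force: [0.2, -0.6, 0.5]
grip_width: 52.0
```

Emit:
carry_out([
  [0,0,-6,0],
  [0,0,-14,0],
  [0,0,-22,0],
  [0,0,-30,0],
  [0,0,-30,0],
  [0,0,-30,0],
])

```text
time: 21.22
tool_pos: [514.5, -263.8, 63.9]
tcp_rot: [-0.041, 1.547, 0.018]
contact_force: [0.0, -0.6, 0.8]
grip_width: 52.2
```

Emit:
carry_out([
  [0,0,0,0],
  [0,0,0,0],
  [0,0,0,0],
  [1,0,2,0],
  [3,0,4,0],
  [5,0,6,0],
  [7,0,9,0],
  [9,0,12,0],
  [10,0,15,0],
  [10,0,17,0],
  [10,0,17,0],
  [10,0,17,0],
], hand=0)

```text
time: 22.22
tool_pos: [525.0, -264.2, 81.7]
tcp_rot: [-0.079, 1.546, -0.02]
contact_force: [4.9, -0.4, 4.4]
grip_width: 17.0
```

Emit:
carry_out([
  [0,0,4,0],
  [0,0,10,0],
  [0,0,16,0],
  [-1,0,24,0],
  [-2,0,34,0],
  [-3,0,46,0],
  [-4,0,60,0],
  [-5,0,75,0],
  [-6,0,90,0],
  [-8,0,110,0],
  [-8,0,130,0],
  [-8,0,145,0],
  [-8,0,150,0],
  [-8,0,150,0],
  [-8,0,150,0],
])

```text
time: 23.47
tool_pos: [516.1, -263.9, 231.0]
tcp_rot: [-0.049, 1.547, 0.01]
contact_force: [-0.4, 0.5, -0.9]
grip_width: 13.8
```

```bash
python3 - <<'E'
from h import *
o=tool();p=o["tool_pos"]
s=capture("side").astype(int);sb=cv2.resize(cv2.imread("pics/side0.png"),(512,384),interpolation=cv2.INTER_AREA)[...,::-1].astype(int)
d=np.abs(s-sb).sum(2)
for cz in(0,-5,-10):
    C=p+[0,2,cz];P=np.array([proj("side",C+57*np.array([0,np.cos(a),np.sin(a)])) for a in np.linspace(0,6.28,60)]);print(cz,P.min(0),P.max(0),proj("side",C))
u,v=proj("side",p).astype(int)
print("u from",u-12)
for r in range(v-24,v+24):print(r," ".join("%3d"%x for x in d[r,u-14:u+14]),"|"," ".join("%3d/%3d"%(s[r,c,0],s[r,c,2]) for c in range(u-6,u+8,2)))
E
```

```text
t 23.4667 pos [ 516.14 -263.91  231.03] xax [ 0.02  0.   -1.  ] jaw heading 3.387921470208536 F [-0.41  0.46 -0.92] w 13.811900291094085 q [-0.61  0.4   1.32  0.01  1.4  -0.67]
0 [276.63 129.58] [282.99 158.67] [279.89 144.21]
-5 [276.61 130.74] [282.96 159.77] [279.87 145.34]
-10 [276.59 131.9 ] [282.92 160.85] [279.84 146.46]
u from 268
119  36  21   1   8  35  86 152 209 225 160  53  30  78  66  13  26  51 126 210 236 238 231 238 200 153 105  45  21 |  22/ 26  29/ 29  55/ 41  76/ 71 100/ 94  46/ 46  36/ 38
120  11  14  21  26  52 104 130 164 161 112  37  29  70  57   4  51  72 151 233 270 271 267 259 206 124  63   3   5 |  18/ 18  24/ 21  58/ 44  73/ 69  93/ 86  37/ 37  25/ 27
121  10  11  13  26  56  88 106 103  94  72  27  31  60  36  19  76 121 201 268 289 287 287 281 227 151  69  10  15 |  22/ 22  26/ 23  61/ 46  71/ 64  78/ 69  26/ 26  19/ 20
122   1   5   2  16  41  65  71  62  39  16  11  55  83  49   4  52 118 201 261 282 288 286 289 256 186 107  59  52 |  40/ 35  44/ 37  73/ 56  78/ 68  79/ 68  29/ 28  19/ 20
123   0   1   1   5  18  31  31  10  34  67  89 116 116  68  15
[... 6892 characters left out ...]
/138
163   1   8   8   0   1   6   5   4   4   3   5   3   2   1   2   3   3   1   3   3   6   2   3   4   3   2   1  10 | 237/156 232/149 230/147 225/138 221/137 224/138 224/139
164   4   6   7   1   1   2   3   1   4   3   4   3   4   5  15  23  18   9   4   5   2   1   5   1   3   1   7   6 | 236/154 232/148 230/146 224/138 223/137 223/138 223/139
165   3   3   4   3   1   5   2   1   3   7   4   1   5  32  54  60  46  24  10   4   1   4   4   7   3   2   6   8 | 234/152 231/147 230/145 223/138 224/139 223/138 225/140
166   4   2   2   3   3   5   5   0   4   2   2   5  30  71 100  85  63  39  14   3   3   3   1   1   1   2   1   1 | 233/149 232/147 230/145 223/137 225/140 222/138 225/140
```

Emit:
carry_out([
  [0,0,20,0],
  [2,8,45,0],
  [6,26,60,-1],
  [12,50,60,-2],
  [18,77,60,-3],
  [24,103,60,-4],
  [30,129,60,-5],
  [36,155,60,-6],
  [42,181,60,-7],
  [48,207,60,-7.3],
  [53,229,60,-7.3],
  [57,245,60,-7.3],
  [59,252,60,-7.3],
  [59,254,60,-7.3],
  [59,254,60,-7.3],
  [59,254,60,-7.3],
])

```text
time: 24.85
tool_pos: [574.8, -10.7, 290.0]
tcp_rot: [-0.043, 1.549, -0.112]
contact_force: [-0.1, 0.3, -1.2]
grip_width: 13.5
```

Emit:
carry_out([
  [0,0,-8,0],
  [0,0,-24,0],
  [0,0,-44,0],
  [0,0,-64,0],
  [0,0,-84,0],
  [0,0,-100,0],
  [0,0,-108,0],
  [0,0,-112,0],
  [0,0,-112,0],
  [0,0,-112,0],
  [0,0,-112,0],
])

```text
time: 25.77
tool_pos: [575.4, -11.0, 179.1]
tcp_rot: [-0.048, 1.547, -0.117]
contact_force: [0.7, 0.3, 0.6]
grip_width: 13.8
```

```bash
python3 - <<'E'
from h import *
o=tool();p=o["tool_pos"]
s=capture("side").astype(int);sb=cv2.resize(cv2.imread("pics/side0.png"),(512,384),interpolation=cv2.INTER_AREA)[...,::-1].astype(int)
d=np.abs(s-sb).sum(2)
Y=np.array([np.sin(np.radians(3.8)),np.cos(np.radians(3.8)),0])
for z in(175,180):
    C=np.array([575.3,-8.5,z]);P=np.array([proj("side",C+57*(Y*np.cos(a)+np.array([0,0,np.sin(a)]))) for a in np.linspace(0,6.28,60)]);print(z,P.min(0),P.max(0))
b=P.max(0)[1];print("cols from 236")
for v in list(range(170,182))+list(range(196,210)):print(v," ".join("%3d"%x for x in d[v,234:258]))
print("R-B"); 
for v in range(168,180):print(v," ".join("%3d"%(s[v,c,0]-s[v,c,2]) for c in range(236,258)))
E
```

```text
t 25.7667 pos [575.42 -10.98 179.13] xax [ 0.02 -0.   -1.  ] jaw heading -3.9676324329599204 F [0.72 0.26 0.63] w 13.837250602407314 q [-0.15  0.43  1.42  0.    1.27 -0.08]
175 [241.89 173.89] [253.04 205.58]
180 [241.84 172.7 ] [253.01 204.46]
cols from 236
170   9   9  11  15   8  27 122 204 229 257 323 393 313 134  95 176 284 331 355 381 385 276 120  41
171  11  12  12  13   8  20 110 195 233 268 345 410 302 119  66 157 253 271 256 268 297 230  87  13
172  10  11  11  15   8  14  91 174 229 266 345 418 327 152  94 180 253 238 186 164 212 182  70   5
173   7  11  15  11  11  12  60 138 209 262 341 415 337 174 112 190 246 203 118 107 140 131  45  11
174  10  12  14   9   6   9  39  94 187 258 333 388 295 159 124 200 222 135  92  86 107 103  38  14
175  13   9  12   8   7  15  30  73 168 243 318 319 207 121 129 195 181  95  78  80 101  84  32   6
176   9  15  15  11   9  18  25  71 158 229 270 219 125  95 151 205 131  75  80  93  96  67  18   5
177  12  14  10   4   4  12  25  76 132 173 166 102  49  85 171 211 112  78  80  99  92  44   5   8
178  13  13   9   7  14   3  21  59  90  
[... 2166 characters left out ...]
  13  10  40  74  82  61  30  21  21  20  23  47  61  37
173  85  92  95  87  61  34  23  18  13  13  46  80  87  64  29  20  20  20  25  46  49  22
174  89  95 101  95  66  35  23  19  15  24  61  92  95  67  32  21  21  22  25  44  47  20
175  92  99 107 101  70  37  22  18  20  47  83 101  97  65  29  21  21  21  28  54  63  40
176  95 103 111 102  69  35  22  20  32  71  98 105  94  58  27  21  20  20  37  70  84  65
177  99 108 110 100  65  34  23  26  52  88 104 103  85  48  23  20  21  25  47  84  96  72
178 102 110 106  89  61  39  28  37  71 100 107  99  74  38  20  20  21  30  59  91  95  65
179 108 109 100  75  54  46  38  53  87 105 107  94  64  31  19  22  23  37  67  89  83  52
```

Emit:
carry_out([
  [0,1,-1.5,0],
  [0,1,-1.5,0],
  [0,1,-1.5,0],
  [0,1,-1.5,0],
  [0,1,-1.5,0],
  [0,1,-1.5,0],
  [0,1,-1.5,0],
  [0,1,-1.5,0],
  [0,1,-1.5,0],
  [0,1,-1.5,0],
  [0,1,-1.5,0],
  [0,1,-1.5,0],
  [0,1,-1.5,0],
  [0,1,-1.5,0],
  [0,1,-1.5,0],
  [0,1,-1.5,0],
  [0,1,-1.5,0],
  [0,1,-1.5,0],
  [0,1,-1.5,0],
  [0,1,-1.5,0],
])

```text
time: 27.48
tool_pos: [575.4, -9.9, 177.6]
tcp_rot: [-0.047, 1.547, -0.116]
contact_force: [0.7, 0.3, -1.1]
grip_width: 13.6
```

Emit:
carry_out([
  [0,0,10,0],
  [0,0,30,0],
  [0,0,55,0],
  [0,0,80,0],
  [0,0,105,0],
  [0,0,120,0],
  [0,0,125,0],
  [0,0,125,0],
  [0,0,125,0],
])

```text
time: 28.23
tool_pos: [575.1, -9.8, 302.0]
tcp_rot: [-0.047, 1.548, -0.116]
contact_force: [-0.5, 0.1, -1.4]
grip_width: 13.7
```

Emit:
carry_out([
  [-2,8,0,0],
  [-8,26,0,0],
  [-15,52,0,1],
  [-24,80,0,1],
  [-32,108,0,2],
  [-40,136,0,2],
  [-49,164,0,3],
  [-57,192,0,3.4],
  [-65,218,0,3.4],
  [-71,238,0,3.4],
  [-74,249,0,3.4],
  [-75,253,0,3.4],
  [-75,253,-15,3.4],
  [-75,253,-40,3.4],
  [-75,253,-70,3.4],
  [-75,253,-95,3.4],
  [-75,253,-112,3.4],
  [-75,253,-120,3.4],
  [-75,253,-120,3.4],
  [-75,253,-120,3.4],
])

```text
time: 29.9
tool_pos: [500.5, 242.7, 182.4]
tcp_rot: [-0.051, 1.548, -0.061]
contact_force: [0.2, -0.2, -0.0]
grip_width: 13.9
```

```bash
python3 - <<'E'
from h import *
o=tool();p=o["tool_pos"]
s=capture("side").astype(int);sb=cv2.resize(cv2.imread("pics/side0.png"),(512,384),interpolation=cv2.INTER_AREA)[...,::-1].astype(int)
d=np.abs(s-sb).sum(2)
for dx in(0,):
    C=p+[dx,2.5,1];P=np.array([proj("side",C+57*np.array([0.009*np.cos(a),np.cos(a),np.sin(a)])) for a in np.linspace(0,6.28,90)])
    print(P.min(0),P.max(0))
for v in range(216,246,4):
    r=np.where(d[v,225:265]>100)[0]+225
    q=P[np.argsort(abs(P[:,1]-v))[:6]]
    print(v,"diff cols",r.min() if len(r) else None,r.max() if len(r) else None,"pred",q[:,0].min(),q[:,0].max())
E
```

```text
t 29.9 pos [500.54 242.73 182.37] xax [ 0.02 -0.   -1.  ] jaw heading -0.5971296331307032 F [ 0.18 -0.21 -0.04] w 13.920488228701997 q [ 0.32  0.39  1.47 -0.01  1.26  0.33]
[241.84 219.64] [252.99 257.49]
216 diff cols 231 256 pred 249.7344264430329 251.34435245301805
220 diff cols 244 256 pred 249.36744942496318 251.6112798432508
224 diff cols 246 249 pred 246.59646025730237 252.918026455357
228 diff cols 243 248 pred 245.03910679460313 252.99496142233838
232 diff cols 243 247 pred 243.99064800409704 252.91819486620412
236 diff cols 242 251 pred 243.10594864346106 252.4687254685309
240 diff cols 241 252 pred 242.43143475339244 251.8903373569677
244 diff cols 241 252 pred 242.00175616654826 251.12949301176621
```

Emit:
carry_out([
  [0,0,-10,0],
  [0,0,-22,0],
  [0,0,-34,0],
  [0,0,-46,0],
  [0,0,-58,0],
  [0,0,-68,0],
  [0,0,-78,0],
  [0,0,-86,0],
  [0,0,-93,0],
  [0,0,-98,0],
  [0,0,-98,0],
  [0,0,-98,0],
])

```text
time: 30.95
tool_pos: [501.0, 243.0, 85.1]
tcp_rot: [-0.023, 1.546, -0.034]
contact_force: [0.3, 1.0, -0.6]
grip_width: 13.6
```

Emit:
carry_out([
  [0,0,-1,0],
  [0,0,-2,0],
  [0,0,-3,0],
  [0,0,-4,0],
  [0,0,-5,0],
  [0,0,-5,0],
])

```text
time: 31.45
tool_pos: [500.9, 243.0, 79.9]
tcp_rot: [-0.026, 1.546, -0.037]
contact_force: [0.3, -0.1, -1.4]
grip_width: 13.9
```

Emit:
carry_out([
  [0,0,-0.7,0],
  [0,0,-1.4,0],
  [0,0,-2.1,0],
  [0,0,-2.8,0],
  [0,0,-3.2,0],
  [0,0,-3.2,0],
])

```text
time: 31.95
tool_pos: [502.0, 243.5, 78.7]
tcp_rot: [0.024, 1.543, 0.014]
contact_force: [-1.2, 0.1, 11.3]
grip_width: 13.9
```

Emit:
carry_out([
  [0,0,0,0],
  [0,0,0,0],
  [0,0,0,0],
  [0,0,0,0],
  [0,0,0,0],
  [0,0,8,0],
  [0,0,25,0],
  [0,0,55,0],
  [0,0,90,0],
  [0,0,130,0],
  [0,0,170,0],
  [0,0,200,0],
  [-40,-60,220,0],
  [-80,-100,220,0],
  [-100,-140,220,0],
  [-100,-180,220,0],
  [-100,-180,220,0],
  [-100,-180,220,0],
], hand=34)

```text
time: 33.45
tool_pos: [400.1, 58.7, 299.8]
tcp_rot: [-0.072, 1.542, -0.087]
contact_force: [1.4, 0.3, -0.1]
grip_width: 34.0
```

```bash
python3 - <<'E'
from h import *
o=tool()
for n in("top","side"):
    im=capture(n);cv2.imwrite(f"pics/{n}_end.png",im[...,::-1])
    bg=cv2.resize(cv2.imread(f"pics/{n}0.png"),(512,384),interpolation=cv2.INTER_AREA)[...,::-1]
    d=np.abs(im.astype(int)-bg).sum(2)
    u0,u1,v0,v1=(115,180,130,235) if n=="top" else(180,290,190,300)
    m=(d[v0:v1,u0:u1]>80).astype(np.uint8);k,l,s,c=cv2.connectedComponentsWithStats(m)
    for i in range(1,k):
        if s[i,4]>25:print(n,s[i]+[u0,v0,0,0,0],c[i]+[u0,v0])
    for C,r in(([626,245,94],70),([500.5,246,79],57)):
        P=np.array([proj(n,np.array(C)+r*np.array([0.009*np.cos(a),np.cos(a),np.sin(a)])) for a in np.linspace(0,6.28,60)]);print("exp",P.min(0),P.max(0))
    # rest of bench: other changes
    m=(d>110).astype(np.uint8);k,l,s,c=cv2.connectedComponentsWithStats(m);print(n,"all",[list(map(int,x)) for x in s[1:] if x[4]>30])
E
```

```text
t 33.45 pos [400.06  58.65 299.83] xax [ 0.03 -0.   -1.  ] jaw heading -0.8642604350133676 F [ 1.45  0.27 -0.11] w 33.982971584117465 q [-0.04  0.02  1.62 -0.    1.47 -0.03]
top [126 155  40   9 207] [146.25 159.43]
top [139 195  25   5  54] [151.74 197.46]
top [155 215  25  20 224] [166.48 222.32]
exp [124.73 157.75] [167.31 162.66]
exp [129.6  197.19] [164.1  198.65]
top all [[126, 156, 40, 8, 175], [155, 194, 65, 79, 1784], [139, 197, 25, 2, 47], [294, 217, 21, 4, 33], [131, 277, 74, 107, 1308], [204, 278, 12, 35, 154], [0, 283, 130, 101, 3668], [201, 314, 12, 16, 83], [215, 332, 22, 15, 111], [239, 346, 15, 36, 175]]
side [205 230  16  30 294] [212.62 244.39]
side [246 245  10  22 132] [250.82 255.8 ]
side [241 248   7  21  60] [244.37 257.58]
side [201 251   4  15  34] [202.62 258.06]
side [203 261  14  14 119] [208.33 267.68]
side [241 269  10  13  88] [245.41 275.22]
exp [202.08 230.99] [218.48 274.65]
exp [243.02 245.4 ] [253.56 281.61]
side all [[315, 12, 197, 324, 16362], [282, 27, 159, 80, 5010], [287, 46, 20, 12, 83], [502, 81, 10, 22, 145], [489, 103, 23, 14, 193], [286, 105, 33, 22, 435], [499, 120, 13, 19, 211], [272, 129, 54, 40, 970], [427, 148, 39, 76, 1137], [481, 154, 23, 43, 621], [299, 162, 8, 8, 42], [410, 181, 16, 14, 151], [403, 187, 5, 13, 36], [504, 191, 8, 12, 81], [421, 198, 20, 4, 33], [403, 205, 109, 71, 3092], [496, 204, 16, 17, 217], [206, 230, 15, 29, 241], [247, 245, 8, 22, 107], [242, 248, 6, 20, 46], [203, 262, 13, 13, 103], [241, 269, 9, 12, 77]]
```

```bash
python3 -c "
from plant import *
print(close_job())"
```

```text
the job is handed in; nothing more can be done
None
```

Both round plates were checked at the viewing stand and now stand in the upright rack. The large one is in the far slot and the small one in the near slot. The job is handed in, with the robot clock at about 33.5 s of the 72 s allowed.

- **Holding:** each plate was held still between the pointers for about 1.7 s.
- **Placing:** each was lowered until it touched the rails. The highest wrist force I read was about 15 N, on the large plate; the small plate's peak reading was about 11 N. I then opened the fingers and lifted away.
- **Last check:** image differencing in both cameras found both plates within about 1–2 pixels (a few mm) of their predicted resting places. It showed no change at the saucer or the square board.

Some checks failed or disagreed:
- **First grasp missed:** the visible fingertips sit about 34 mm above the reported TCP. I confirmed this in a picture and allowed for it in every later move.
- **Height at the stand:** the touch-down heights put each plate centre about 3 mm below the points. The camera had shown them about level.
- **Large plate in the rack:** it first touched the rails slightly off centre, and one correction in y went too far. I then re-centred it before letting go.
- **Tilt:** the tool built up a tilt of 1 to 1.5 degrees during the run, so the small plate was held about 1 degree off vertical.
- **No final look:** I had used all 12 picture views, so the last check was by numbers only.

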